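# Load the creasing plate into the card jig

## Task

Get the card creasing jig ready: swing its hinged hold-down frame up and over past its balance point so that it stays open on its own, then slide the loose creasing plate along the table, without lifting it, so that its two ears run into the jig's slots and past the spring clips until the plate is fully home against the back stop, square and flat. Then bring the frame back down so that it is fully shut over the plate, and leave the other things on the table where they are.

Things in the scene. Friction and masses are not known exactly. Their poses are not given: they have to be found in the camera images.
- bracket: The jig: grey metal bracket fixed to the table, 210 mm wide (y), 195 mm deep (x). Origin: on the table, mid-seat; plate home = plate origin here, same yaw. +x is the way in: mouth at -x, back stop face at x=+51, 26 mm high. No floor, the plate slides on the table. Slots x=-50..50 mm, outer walls at y=+-75, lips over the ears at |y|=60..75, z=13.5..19. Rear posts 72 mm high at x=59..85, |y|=93..105.
- mouth (a point): Middle of the jig's mouth, on the table at jig x=-50 mm, y=0, where the slots begin. Before it two steel flares, 13 mm high, guide the ears in: their faces open from y=+-75 mm here to about y=+-98 mm at jig x=-87 mm.
- clip_a (a joint): How far (m) the spring clip of the +y slot is pressed outwards: 0 free or snapped in, about 0.003 with an ear passing. A steel nose (10 mm radius) at jig x=0, 3 mm into the ear's path, 2.5 to 4 N sideways; it snaps into the ear's notch when the plate is home. Pushing the plate past both clips takes about 6 to 15 N.
- clip_b (a joint): The same for the -y slot.
- plate: Loose creasing plate, 0.5 kg: steel base 100 (x) x 116 (y) x 10 mm, wooden block on it up to z=18 mm with 3 thin dark ribs along y. Ears to y=+-73 mm, x=-36..36, 10 mm thick, rounded corners, 18 mm notch mid-edge. Too big to grasp: push its flat rear edge (x=-50). Origin: centre of underside. Starts 200-240 mm before home, up to 35 mm aside, 0.33 rad askew, +x towards the mouth.
- frame (a joint): Angle (rad) of the hinged hold-down frame: 0 shut, level (start); grows as its front bar swings up and back; balance at about 1.5, stop at 1.95. Damped: past balance it sinks to the stop and stays, else it sinks shut in about 1 s. 0.35 kg, 2 N to lift at the bar. Two tongues hang from the bar at |y|=47..63 mm to 10 mm above the table: shut, they bar the mouth, and land on a plate that is not home.
- frame_hinge (a point): Middle of the frame's hinge axis, which runs along the jig's y: at jig x=+70, y=0, z=60 mm. From here two flat aluminium arms (jig y=+-85 mm) with a clear panel between them reach forward to the bar.
- frame_bar (a point): Middle of the round steel bar (12 mm diameter, 180 mm long, along the jig's y) at the frame's free end, 136 mm from the hinge axis. Shut: level at jig x=-66, z=60 mm. The space between it and the frame's cross strip is open for 46 mm, so it can be pinched from above at its middle; it turns between the fingers as the frame swings.
- tape_roll: Bystander: cardboard-coloured tape roll, 90 mm diameter, 25 mm high, lying flat. Origin: centre of underside.
- glue_stick: Bystander: white glue stick standing upright, 28 mm diameter, 95 mm high. Origin: centre of underside.
- eraser: Bystander: white eraser, 60 x 25 x 14 mm. Origin: centre of underside.
- knife: Bystander: closed grey craft knife, 150 mm long along its x, 18 mm wide, lying. Origin: centre of underside.
- card_stack: Bystander: stack of brown card blanks, 200 x 120 x 28 mm. Origin: centre of underside.
- glue_bottle: Bystander: upright white glue bottle, 60 mm diameter, 150 mm high. Origin: centre of underside.
- ruler: Bystander: flat steel ruler, 200 x 30 x 3 mm, long along its x. Origin: centre of underside.
Not all that is in view belongs to the job. What is shaped like the plate but purple is not meant.

How it is judged:
On the way, in this order (a step that is already met when the one before it is completed fails the run):
1. the frame is swung up past its balance point and stays open by itself, untouched (value of joint frame above 1.7 rad and contact force between each of the fingers, the arm and frame below 0.05 N), for 0.3 s.
2. both ears have entered the slots, the frame still up (value of joint frame above 1.7 rad and x of plate in the frame of bracket above -0.07 m and y of plate in the frame of bracket between -0.006 and 0.006 m).
3. the plate is home past the clips, square and flat, the frame still up (value of joint frame above 1.7 rad and x of plate in the frame of bracket between -0.004 and 0.004 m and y of plate in the frame of bracket between -0.004 and 0.004 m and height (world z) of plate below 0.003 m and angle between plate's own z axis and vertical below 0.035 rad and angle between the x axis of plate and the x axis of bracket, either way round below 0.035 rad), for 0.2 s.
At the end, for the whole second after the job is handed in: The plate is in the jig within 4 mm of its home position, flat on the table and square to the jig within 2 degrees, at rest, and the frame is shut (within 0.06 rad) (x of plate in the frame of bracket between -0.004 and 0.004 m and y of plate in the frame of bracket between -0.004 and 0.004 m and height (world z) of plate below 0.003 m and angle between plate's own z axis and vertical below 0.035 rad and angle between the x axis of plate and the x axis of bracket, either way round below 0.035 rad and value of joint frame below 0.06 rad and linear speed of plate below 0.01 m/s); the robot touches nothing.
It fails at once if the plate is lifted off the table instead of slid (height (world z) of plate above 0.03 m).
It fails at once if another thing on the table is disturbed (moved more than 30 mm) (distance of any of tape_roll, glue_stick, eraser, knife, card_stack, glue_bottle, ruler from where it was at the start of the episode above 0.03 m).
It also fails if it takes over 58 s, if anything falls off the work surface, if the arm or the gripper's body presses on something with over 40 N, if the wrist force passes 120 N, or if a joint passes its speed limit or range.

## Robot

A 6-joint arm with a two-finger parallel gripper is mounted at the origin on the work surface. World frame = base frame: x ahead of the robot, y to its left, z up, the work surface at z = 0. Lengths are in m, angles in rad, forces in N, time in s.
With the tool pointing down it reaches from about 0.375 to 0.925 m from the base axis. Payload 5.7 kg.
Tool frame: the origin (TCP) lies midway between the tips of the shut fingers; the grasp point (between the pads) lies 19 mm behind it; z points along the fingers, x is the direction in which the jaws open and shut, and the axes are right-handed (so a half turn about z gives the same grasp; the last joint's range is limited). The gripper opens to 88 mm and grips with 3 to 60 N. Pads are 20 mm wide; open, the fingers measure 115 mm over their backs; the gripper's body (75 mm by 178 mm) begins 61 mm behind the grasp point.
Start: joints at [-1.307, 0.359, 1.51, -0, 1.272, -0.115], TCP at [0.222, -0.557, 0.191] pointing down, gripper open.
Joint ranges: [-2.97, 2.97], [-1.01, 2.36], [0.21, 2.38], [-0.96, 4.11], [0.2, 2.71], [-2.98, 2.98]. Speed limits (rad/s): [2.39, 2.39, 3.14, 3.14, 3.14, 3.14].

## Interface

Orientations are given as a unit quaternion [x, y, z, w].
In Python, from bench import move_ptp, servo_line, goto_joints, move_gripper, sleep, inverse_kinematics, capture, PlanningError, close_job, spot_in, silhouettes, current_clock, current_joint_pos, current_qvel, current_joint_torque, current_position, current_orientation, current_force, current_torque, current_finger_gap gives the robot as it stands. Calls block until the motion is done:
- move_ptp(position, orientation): joint-space move of the TCP to a pose.
- servo_line(position, orientation=None, rate=0.15, contact_N=None): straight line of the TCP; orientation=None keeps the orientation; rate is the mean speed in m/s. With contact_N (N) it stops when the force on the tool has changed by that much, and returns True; else False.
- goto_joints(angles): joint-space move.
- move_gripper(opening): finger opening in m; the grip force is fixed at half the most; returns when the fingers have stopped.
- sleep(seconds).
- inverse_kinematics(position, orientation): joint angles nearest the present ones, or None.
- capture(name): name is "side" or "top"; returns a dict with "image" (480x640x3 uint8, blue, green, red), "range_z" (480x640 float32, m along the optical axis (not along the pixel's ray), 0 where there is no reading), "intrinsics" (3x3 intrinsics, pixels), "R" (3x3) and "t" (3): a world point X has camera coordinates R X + t. Camera axes: x right, y down, z forward; pixel columns grow to the right and rows downward; lengths in m; the calibration is good to about 2 mm. A picture is of the moment at which its call begins.
A pose or a line that the arm cannot do raises PlanningError and nothing moves.
- close_job(): hands the job in, once; it reports no verdict.
Trained networks look in the newest picture that a camera, given by its name, has taken for a name from the list of things; names that differ only in an ending like _2 or _b are one class to them, and where a whole thing is asked for, a point or a joint stands for the part that bears it (a point fixed in the world has none). Each returns a list of dicts, best first, with "conf" (0 to 1); they miss things now and then, are a little off and sometimes report something else, mostly with a low value. They report only what shows in the picture. A call takes as long as a camera call. They do not tell look-alikes from the thing itself.
- spot_in(camera, query): "xy" ([column, row] in pixels, amid what is visible of it).
- silhouettes(camera, query): "region" (480x640 bool, what is visible of it) and "xy" ([column, row] in pixels, amid what is visible of it).
Readings, each from a call of its own:
- current_clock(): time.
- current_joint_pos(): joint angles.
- current_qvel(): joint speeds.
- current_joint_torque(): joint torques, N m.
- current_position(): TCP position.
- current_orientation(): TCP orientation.
- current_force(): force on the tool from outside, world axes, zero at the start.
- current_torque(): the same for the moment, N m.
- current_finger_gap(): finger opening in m.
Only numpy, scipy, OpenCV 4.12 (cv2) and the standard library are available. Lean on these libraries where they do the work, as an engineer would, in place of code of your own. Each camera call takes 0.05 s, during which the arm holds its last target.

## Working session

There is one attempt and no reset: what is moved stays moved. The work goes in short steps, each a Python script; the robot and the scene stay as the last script left them, time stands still between calls to the robot, and variables do not carry over. Pictures are saved under pics/ and viewed, and the job is handed in when it is done.

```bash
ls; mkdir -p pics; python3 - <<'E'
from bench import *
import cv2,numpy as np
print(current_clock())
for n in("side","top"):
    c=capture(n); cv2.imwrite(f"pics/{n}0.png",c["image"]); print(n,c["intrinsics"].tolist(),c["R"].tolist(),c["t"].tolist())
    np.savez(f"{n}0.npz",**c)
    for q in ("plate","bracket","frame_bar"):
        print(q,[(np.round(d["xy"]).tolist(),round(d["conf"],2)) for d in spot_in(n,q)])
print(current_clock(),current_orientation())
E
```

```text
pics
0.0
side [[594.1578507953902, 0.0, 319.1089290455733], [0.0, 594.1578507953902, 236.9435497426324], [0.0, 0.0, 1.0]] [[-0.921015018930637, -0.38920056908184275, -0.015945279256512734], [-0.2870633341929945, 0.7058460511580649, -0.6475924599827947], [0.2632982663562363, -0.5918650767623787, -0.7618200271999053]] [0.4613106262708253, 0.2190158755417674, 1.1734384073722919]
plate [([378.0, 377.0], 0.82), ([212.0, 297.0], 0.82), ([358.0, 161.0], 0.74), ([320.0, 303.0], 0.64), ([328.0, 457.0], 0.59)]
bracket [([359.0, 210.0], 0.95)]
frame_bar [([352.0, 203.0], 0.62)]
top [[551.6414938806456, 0.0, 314.31125783358726], [0.0, 551.6414938806456, 228.94330685617226], [0.0, 0.0, 1.0]] [[-0.0020687467574531165, -0.9997367899917544, -0.02284887357914379], [-0.9940977916637649, 0.004534385661911407, -0.1083928962427658], [0.10846797175240011, 0.022489777314398208, -0.9938455156714595]] [-0.007801062340494654, 0.5182465562958475, 1.2679469365430713]
plate [([245.0, 164.0], 0.91), ([144.0, 318.0], 0.72), ([227.0, 322.0], 0.71), ([277.0, 251.0], 0.68), ([172.0, 167.0], 0.33)]
bracket [([394.0, 243.0], 0.81), ([385.0, 241.0], 0.21)]
frame_bar [([386.0, 242.0], 0.81)]
0.4 [ 8.27591822e-01 -5.61330335e-01 -1.29277054e-04 -1.19101001e-04]
```

View pics/side0.png

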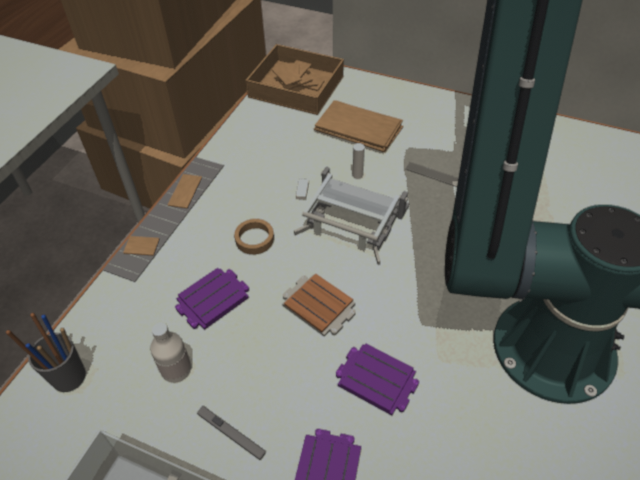

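View pics/top0.png

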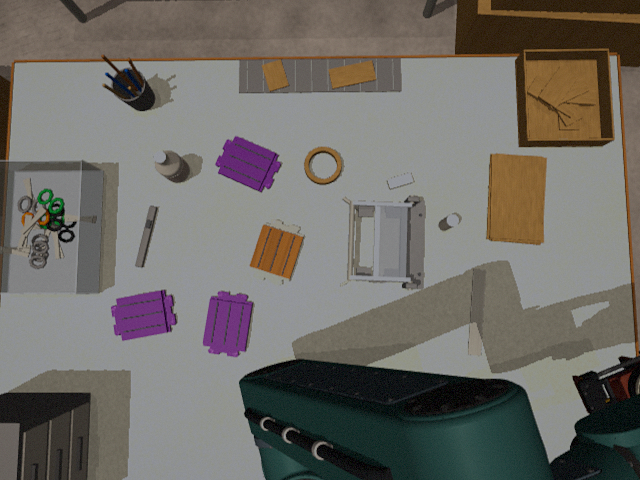

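The candidates for the plate in the top view are orange (277,251) and purple (248,164), (228,322) and (144,314). The wooden-block one at (277,251) fits the description. I'll check it and the jig in a close crop.

```bash
cat > h.py <<'E'
import numpy as np,cv2
def cloud(c):
    K=c["intrinsics"];z=c["range_z"].astype(float)
    v,u=np.mgrid[:480,:640]
    P=np.stack([(u-K[0,2])/K[0,0]*z,(v-K[1,2])/K[1,1]*z,z],-1)
    W=(P-c["t"])@c["R"]
    W[z==0]=np.nan
    return W
def proj(c,X):
    p=np.atleast_2d(X)@c["R"].T+c["t"]; q=p@c["intrinsics"].T
    return q[:,:2]/q[:,2:]
E
python3 - <<'E'
from h import *
c=dict(np.load("top0.npz")); W=cloud(c)
im=c["image"]
cr=im[180:310,230:440]
a=cv2.resize(cr,None,fx=3.8,fy=3.8,interpolation=cv2.INTER_CUBIC)
cv2.imwrite("pics/crop_top.png",a)
s=dict(np.load("side0.npz")); cv2.imwrite("pics/crop_side.png",cv2.resize(s["image"][140:345,260:430],None,fx=2.9,fy=2.9,interpolation=cv2.INTER_CUBIC))
hm=np.nan_to_num(W[180:310,230:440,2])
cv2.imwrite("pics/hm.png",cv2.applyColorMap(cv2.resize(np.clip(hm*1000*3,0,255).astype(np.uint8),None,fx=3.8,fy=3.8,interpolation=cv2.INTER_NEAREST),cv2.COLORMAP_JET))
E
```

```text
(no output)
```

View pics/crop_top.png

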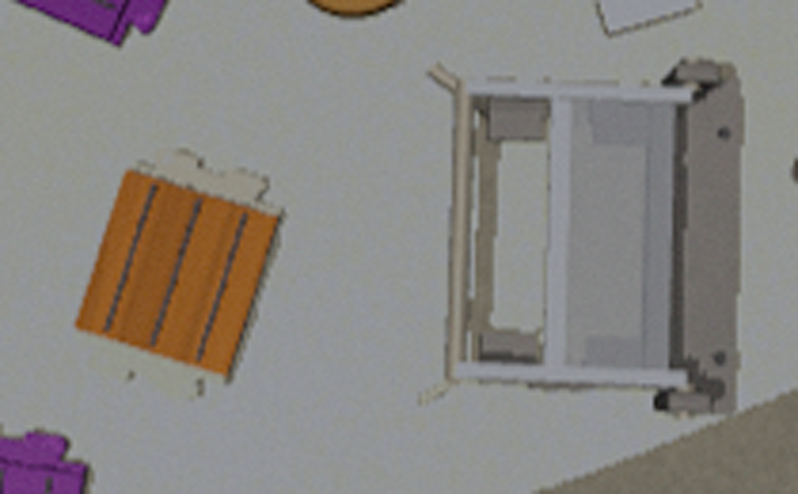

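View pics/crop_side.png

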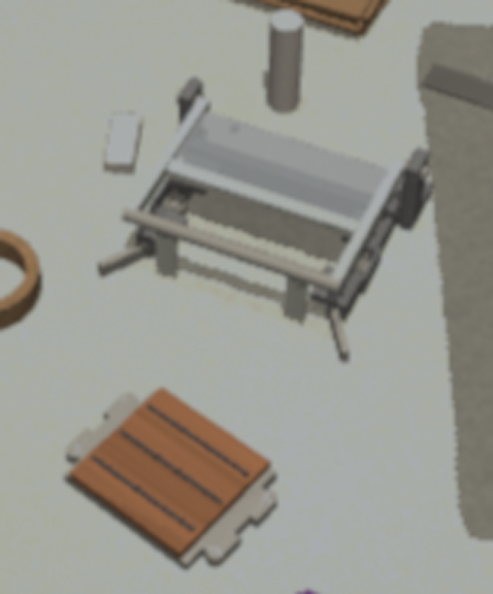

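View pics/hm.png

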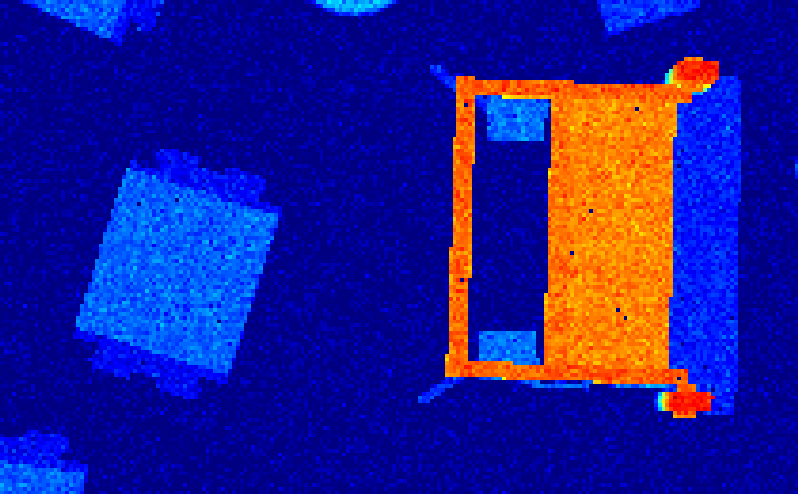

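```bash
cat > est.py <<'E'
from h import *
def rect(P):
    (cx,cy),(w,h),a=cv2.minAreaRect((P[:,:2]*1000).astype(np.float32)); return cx/1000,cy/1000,w,h,a
def plate_pose(c,guess=None):
    hsv=cv2.cvtColor(c["image"],cv2.COLOR_BGR2HSV); W=cloud(c)
    m=(hsv[...,0]>4)&(hsv[...,0]<22)&(hsv[...,1]>110)
    m&=np.nan_to_num(np.linalg.norm(W[...,:2]-np.array([.43,.09] if guess is None else guess),axis=-1),nan=9)<.1
    m=cv2.morphologyEx(m.astype(np.uint8),cv2.MORPH_OPEN,np.ones((3,3)))
    m=cv2.morphologyEx(m,cv2.MORPH_CLOSE,np.ones((5,5)))
    # intersect pixel rays with z=18mm
    v,u=np.nonzero(m); K=c["intrinsics"]
    d=np.stack([(u-K[0,2])/K[0,0],(v-K[1,2])/K[1,1],np.ones(len(u))],-1)@c["R"]; o=-c["R"].T@c["t"]
    X=o+d*((.018-o[2])/d[:,2])[:,None]
    return X,rect(X)
E
python3 - <<'E'
from est import *
c=dict(np.load("top0.npz"));s=dict(np.load("side0.npz"))
for k in(c,s):
    W=cloud(k)
    print("table z",np.nanmedian(W[...,2]))
    X,r=plate_pose(k); print("plate",len(X),np.round(r,4), X.mean(0))
W=cloud(c); sub=W[180:310,335:440].reshape(-1,3)
z=sub[:,2]
fr=sub[(z>.05)&(z<.069)]
print("frame",np.round(rect(fr),4))
hi=sub[z>.0695]
for sgn in(1,-1):
    p=hi[(hi[:,0]-np.median(fr[:,0]))*sgn>0.06]; print("post",p.mean(0),len(p),np.round(rect(p),4))
# bar: left-most band
yb=fr[:,1].max(); b=fr[fr[:,1]>yb-.022]
print(yb,b[:,2].mean())
A=np.polyfit(b[:,0],b[:,1],1);print("bar line slope",A, b[:,0].min(),b[:,0].max())
E
```

```text
table z 0.0017430321180799677
plate 1825 [4.672000e-01 8.100000e-02 9.991900e+01 1.031088e+02 7.204270e+01] [0.46680946 0.08084021 0.018     ]
table z 0.0006372697837556223
plate 1959 [4.671000e-01 8.550000e-02 9.979710e+01 1.034449e+02 7.209940e+01] [0.46587389 0.08714452 0.018     ]
frame [ 4.869000e-01 -1.643000e-01  1.550830e+02  2.148181e+02  8.804700e+01]
post [ 0.5762822  -0.19358914  0.07174836] 93 [  0.5679  -0.1704  32.645  154.1206   3.6969]
post [ 0.3949994  -0.1966301   0.07193498] 99 [  0.4044  -0.1626 156.8445  28.6401  79.89  ]
-0.08398179321167022 0.06493657461278637
bar line slope [-0.0360172  -0.07609632] 0.40239570582474116 0.5806906990809315
```

```bash
python3 - <<'E'
from est import *
from scipy.optimize import least_squares
for n in("top","side"):
    k=dict(np.load(n+"0.npz")); W=cloud(k).reshape(-1,3)
    yaw=np.deg2rad(-92.0)
    ex=np.array([np.cos(yaw),np.sin(yaw)]);ey=np.array([-ex[1],ex[0]])
    o=np.array([.491,-.16])
    J=np.c_[(W[:,:2]-o)@ex,(W[:,:2]-o)@ey,W[:,2]]
    J=J[(abs(J[:,0])<.14)&(abs(J[:,1])<.13)]
    bar=J[(J[:,2]>.055)&(J[:,2]<.07)&(J[:,0]<-.05)&(abs(J[:,1])<.078)]
    bx=bar[:,0]; print(n,"bar x",np.percentile(bx,[2,50,98]),len(bx), "slope",np.polyfit(bar[:,1],bar[:,0],1))
    be=J[(J[:,2]>.055)&(J[:,2]<.07)&(J[:,0]<-.055)]; print(" bar y",np.percentile(be[:,1],[1,99]))
    for sg in(1,-1):
        arm=J[(J[:,2]>.055)&(J[:,2]<.068)&(J[:,0]>-.05)&(J[:,0]<.045)&(J[:,1]*sg>.0785)]
        print(" arm",sg,np.percentile(arm[:,1],[2,50,98]),np.polyfit(arm[:,0],arm[:,1],1)[0])
        p=J[(J[:,2]>.069)&(J[:,1]*sg>.09)&(J[:,0]>.05)]; print(" post",np.percentile(p[:,0],[2,50,98]),np.percentile(p[:,1],[2,50,98]))
E
```

```text
top bar x [-0.0721668  -0.06664629 -0.0604633 ] 331 slope [ 0.0122986  -0.06643968]
 bar y [-0.09080045  0.08523948]
 arm 1 [0.07862113 0.08282732 0.08668452] -0.007263678325764364
 post [0.06049915 0.0727781  0.08351307] [0.09023299 0.09510644 0.10001471]
 arm -1 [-0.09243725 -0.08584946 -0.07891138] 0.02848042333412509
 post [0.05876674 0.06984592 0.08124414] [-0.10875193 -0.10222881 -0.09229395]
side bar x [-0.07555883 -0.0702936  -0.06030119] 370 slope [ 0.02362538 -0.06954917]
 bar y [-0.09306664  0.08540067]
 arm 1 [0.07884444 0.08242132 0.08557691] -0.0013298026588126394
 post [0.05629098 0.06779167 0.08421879] [0.09060511 0.09407586 0.09871471]
 arm -1 [-0.09407961 -0.08852054 -0.07915225] 0.028965025763627198
 post [0.05594925 0.06782448 0.08200461] [-0.10934357 -0.10330554 -0.09690611]
```

The crop confirms it: the wooden-block plate is at top (277,251). The jig is at (388,243), with its mouth facing image-left (+y world). Next I'll set up the frames, check that the poses are reachable, then open the frame.

```bash
cat > rob.py <<'E'
from bench import *
from est import *
O=np.array([.487,-.158]);YAW=np.deg2rad(-92.9)
ex=np.array([np.cos(YAW),np.sin(YAW)]);ey=np.array([-ex[1],ex[0]])
def w(x,y,z): p=O+ex*x+ey*y; return [float(p[0]),float(p[1]),float(z)]
def toj(p): d=np.asarray(p)[:2]-O; return np.array([d@ex,d@ey])
def q(a): # jaw axis at jig angle a (deg)
    t=YAW+np.deg2rad(a); return [float(np.cos(t/2)),float(np.sin(t/2)),0.,0.]
def bar(th): return .070-.136*np.cos(th), .060+.136*np.sin(th)
def st(): print("t",round(current_clock(),2),"jig",np.round(toj(current_position()),4),"z",round(current_position()[2],4),"F jig",np.round([np.dot(current_force()[:2],ex),np.dot(current_force()[:2],ey),current_force()[2]],1),"gap",round(current_finger_gap(),4))
E
python3 - <<'E'
from rob import *
for nm,p,a in [("above",w(-.066,0,.13),0),("grip",w(-.066,0,.046),0),("open",w(*[bar(1.85)[0],0],bar(1.85)[1]-.013),0),("lat0",w(-.241,-.145,.005),0),("rear0",w(-.32,0,.005),90),("rear1",w(-.06,0,.005),90),("behind",w(.15,0,.172),0),("behindhi",w(.15,0,.25),0)]:
    j=inverse_kinematics(p,q(a)); print(nm,np.round(p,3),None if j is None else np.round(j,2))
print(toj([.467,.083]))
c=dict(np.load("top0.npz"))
for n,uv in dict(glue=(452,222),purp=(228,322),knife=(147,235),tape=(323,166),eraser=(400,181)).items():
    print(n,np.round(toj(cloud(c)[uv[1],uv[0]]),3))
E
```

```text
above [ 0.49  -0.092  0.13 ] [-0.32  0.28  1.8  -0.    1.06  1.3 ]
grip [ 0.49  -0.092  0.046] [-0.32  0.4   1.88 -0.    0.85  1.3 ]
open [ 0.482 -0.265  0.178] [-0.63  0.3   1.64 -0.    1.21  0.99]
lat0 [0.354 0.09  0.005] [ 0.06  0.35  2.2  -0.    0.59  1.68]
rear0 [0.503 0.162 0.005] [ 0.18  0.5   1.85 -0.    0.79  0.23]
rear1 [ 0.49  -0.098  0.005] [-0.34  0.47  1.91 -0.    0.76 -0.29]
behind [ 0.479 -0.308  0.172] [-0.69  0.33  1.6  -0.    1.21  0.93]
behindhi [ 0.479 -0.308  0.25 ] [-0.69  0.27  1.5  -0.    1.38  0.93]
[-0.23967951 -0.03216729]
glue [0.156 0.046]
purp [-0.341 -0.203]
knife [-0.549 -0.008]
tape [-0.137  0.182]
eraser [0.049 0.15 ]
```

```bash
python3 - <<'E'
from rob import *
move_gripper(.05)
move_ptp(w(-.066,0,.13),q(0)); st()
print(servo_line(w(-.066,0,.043),rate=.12,contact_N=6)); st()
move_gripper(0.0); st()
c=capture("side"); cv2.imwrite("pics/s1.png",c["image"][60:360,200:600])
E
```

```text
t 3.1 jig [-0.0653  0.0003] z 0.1301 F jig [ 0.5 -0.1  0.2] gap 0.0503
False
t 3.98 jig [-0.0657  0.0005] z 0.0434 F jig [0.1 0.5 0.3] gap 0.0501
t 4.84 jig [-0.066 -0.   ] z 0.043 F jig [-0.  -0.5  0.1] gap 0.0003
```

View pics/s1.png

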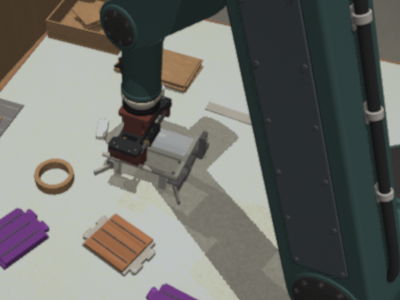

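```bash
python3 - <<'E'
from rob import *
c=capture("side"); a=c["image"][130:280,280:430]
t=capture("top"); b=t["image"][170:320,320:470]
np.savez("s1.npz",**c);np.savez("t1.npz",**t)
f=lambda x:cv2.resize(x,(400,400),interpolation=cv2.INTER_CUBIC)
cv2.imwrite("pics/s2.png",np.hstack([f(a),f(b)]))
p=current_position();print(p,proj(c,p),proj(t,p),proj(c,w(-.066,0,.06)))
for y in(-.09,.09): print(proj(c,w(-.066,y,.06)),proj(t,w(-.066,y,.06)))
E
```

```text
[ 0.49033373 -0.09210555  0.0429783 ] [[339.23914997 230.39962081]] [[349.87461711 240.06419589]] [[339.30944338 225.34637169]]
[[377.18336966 238.52539678]] [[348.52233031 278.93297889]]
[[302.92824975 212.68677416]] [[351.79800653 200.47424514]]
```

View pics/s2.png

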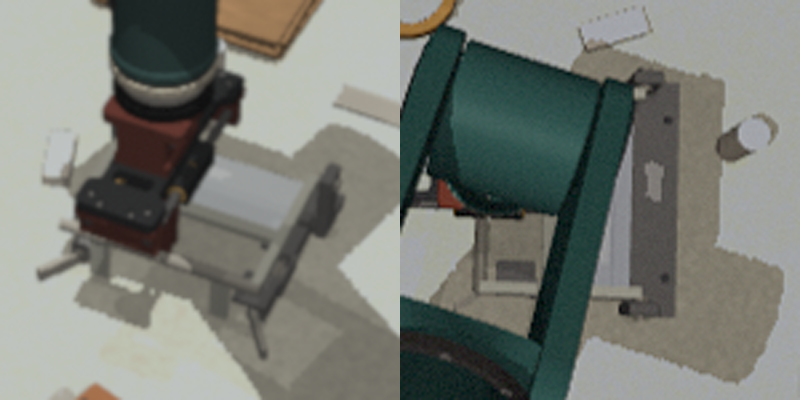

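```bash
python3 - <<'E'
from rob import *
s=dict(np.load("s1.npz")); W=cloud(s)
a=cv2.resize(s["image"][185:265,290:390],None,fx=7,fy=7,interpolation=cv2.INTER_CUBIC)
cv2.imwrite("pics/s3.png",a)
for v in range(205,245,3):
    print(v,[tuple((np.r_[toj(W[v,u]),W[v,u,2]]*1000).astype(int)) for u in range(322,352,4)])
E
```

```text
205 [(np.int64(-144), np.int64(2), np.int64(199)), (np.int64(-139), np.int64(-3), np.int64(196)), (np.int64(-135), np.int64(-10), np.int64(196)), (np.int64(-134), np.int64(-18), np.int64(199)), (np.int64(-131), np.int64(-25), np.int64(199)), (np.int64(-88), np.int64(-15), np.int64(154)), (np.int64(-98), np.int64(-28), np.int64(169)), (np.int64(-92), np.int64(-34), np.int64(165))]
208 [(np.int64(-149), np.int64(0), np.int64(196)), (np.int64(-147), np.int64(-7), np.int64(198)), (np.int64(-143), np.int64(-13), np.int64(196)), (np.int64(-139), np.int64(-20), np.int64(196)), (np.int64(-137), np.int64(-28), np.int64(197)), (np.int64(-133), np.int64(-35), np.int64(197)), (np.int64(-59), np.int64(-11), np.int64(114)), (np.int64(-9), np.int64(0), np.int64(61))]
211 [(np.int64(-152), np.int64(0), np.int64(191)), (np.int64(-154), np.int64(-10), np.int64(197)), (np.int64(-149), np.int64(-16), np.int64(196)), (np.int64(-144), np.int64(-23), np.int64(193)), (np.int64(-145), np.int64(-31), np.int64(198)), (np.int64(-119), np.int64(-29), np.int64(172)), (np.int64(-59), np.int64(-12), np.int64(105)),
[... 3354 characters left out ...]
76), np.int64(37), np.int64(-1)), (np.int64(-75), np.int64(28), np.int64(1)), (np.int64(-72), np.int64(19), np.int64(3)), (np.int64(-67), np.int64(11), np.int64(1)), (np.int64(-62), np.int64(4), np.int64(0)), (np.int64(-60), np.int64(-4), np.int64(2)), (np.int64(-55), np.int64(-12), np.int64(0)), (np.int64(-49), np.int64(-20), np.int64(0))]
244 [(np.int64(-87), np.int64(32), np.int64(1)), (np.int64(-81), np.int64(25), np.int64(0)), (np.int64(-79), np.int64(16), np.int64(1)), (np.int64(-75), np.int64(8), np.int64(1)), (np.int64(-72), np.int64(0), np.int64(2)), (np.int64(-67), np.int64(-7), np.int64(0)), (np.int64(-60), np.int64(-15), np.int64(-2)), (np.int64(-58), np.int64(-23), np.int64(0))]
```

View pics/s3.png

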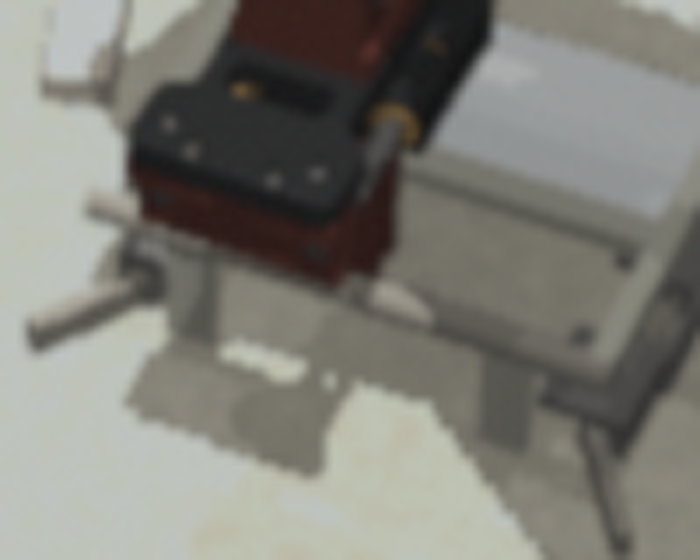

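```bash
python3 - <<'E'
from rob import *
s=dict(np.load("s1.npz")); 
print("cam jig",toj(-s["R"].T@s["t"]),(-s["R"].T@s["t"])[2])
for x in(-.079,-.066,-.053):
  for z in(.043,.06,.08,.1): print(x,z,np.round(proj(s,[w(x,-.01,z),w(x,.01,z)])).tolist())
print(current_orientation(),q(0), current_joint_pos())
move_gripper(.06); st()
c=capture("side"); np.savez("s4.npz",**c)
cv2.imwrite("pics/s4.png",cv2.resize(c["image"][185:265,290:390],None,fx=7,fy=7,interpolation=cv2.INTER_CUBIC))
E
```

```text
cam jig [-0.86075066 -0.35221783] 1.0431376357990367
-0.079 0.043 [[341.0, 236.0], [333.0, 233.0]]
-0.079 0.06 [[341.0, 231.0], [333.0, 228.0]]
-0.079 0.08 [[341.0, 225.0], [333.0, 222.0]]
-0.079 0.1 [[341.0, 219.0], [333.0, 216.0]]
-0.066 0.043 [[343.0, 232.0], [335.0, 229.0]]
-0.066 0.06 [[343.0, 227.0], [335.0, 224.0]]
-0.066 0.08 [[344.0, 221.0], [335.0, 218.0]]
-0.066 0.1 [[344.0, 214.0], [335.0, 212.0]]
-0.053 0.043 [[346.0, 228.0], [338.0, 225.0]]
-0.053 0.06 [[346.0, 223.0], [338.0, 220.0]]
-0.053 0.08 [[346.0, 217.0], [338.0, 214.0]]
-0.053 0.1 [[346.0, 210.0], [338.0, 208.0]]
[-6.88975077e-01  7.24785032e-01  3.67596717e-06 -6.34330234e-06] [0.6889873220616206, -0.7247733921981109, 0.0, 0.0] [-3.24216383e-01  4.09488613e-01  1.88446161e+00 -1.03734294e-05
  8.47654865e-01  1.29723515e+00]
t 6.02 jig [-0.066 -0.   ] z 0.043 F jig [-0.5  0.3  0.3] gap 0.0597
```

View pics/s4.png

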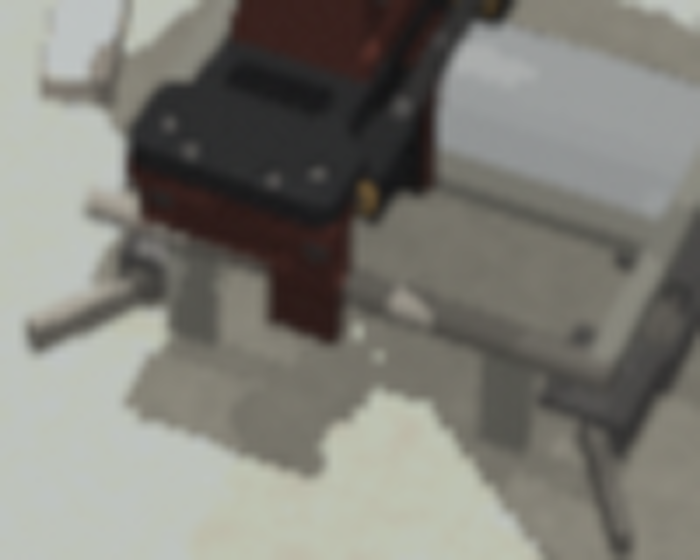

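```bash
python3 - <<'E'
from rob import *
s=dict(np.load("s4.npz")); W=cloud(s)
for v in range(216,240,2):
    print(v,[str((np.r_[toj(W[v,u]),W[v,u,2]]*1000).astype(int)) for u in range(328,342,2)])
E
```

```text
216 ['[-149  -12  179]', '[-151  -17  183]', '[-152  -22  186]', '[-150  -26  187]', '[-149  -29  186]', '[-148  -33  188]', '[-140  -34  179]']
218 ['[-143   -9  165]', '[-144  -14  169]', '[-150  -21  178]', '[-152  -26  182]', '[-148  -29  180]', '[-149  -34  183]', '[-139  -33  173]']
220 ['[-143   -9  160]', '[-147  -15  166]', '[-146  -19  168]', '[-144  -23  167]', '[-144  -27  169]', '[-144  -31  171]', '[-141  -34  169]']
222 ['[-104    9  105]', '[-146  -15  159]', '[-148  -20  164]', '[-146  -23  163]', '[-144  -27  163]', '[-146  -32  168]', '[-137  -33  159]']
224 ['[-100   11   94]', '[-102    5   98]', '[-103    0  102]', '[-143  -22  154]', '[-143  -27  157]', '[-143  -31  158]', '[-63   0  62]']
226 ['[-104    9   92]', '[-103    4   94]', '[-104    0   96]', '[-101   -3   95]', '[-106  -10  104]', '[-100  -12   98]', '[-72  -4  67]']
228 ['[-103    9   85]', '[-103    5   86]', '[-102    0   88]', '[-102   -4   91]', '[-102   -8   93]', '[-100  -12   92]', '[-25  16   1]']
230 ['[-101   10   75]', '[-101    5   79]', '[-103    0   83]', '[-104   -4   86]', '[-103   -9   88]', '[-99 -12  85]', '[-32  12   3]']
232 ['[-47  36   0]', '[-41  34  -4]', '[-43  28   0]', '[-101   -3   76]', '[-103   -8   80]', '[-102  -13   81]', '[-35  11   0]']
234 ['[-50  35  -3]', '[-50  30   0]', '[-48  25   0]', '[-48  20   1]', '[-44  17  -1]', '[-42  13   0]', '[-40   9  -1]']
236 ['[-59  31   0]', '[-55  27  -1]', '[-52  23  -1]', '[-51  19  -1]', '[-50  14   0]', '[-47  10   0]', '[-44   7  -2]']
238 ['[-66  27   3]', '[-62  24   0]', '[-58  21  -1]', '[-62  14   5]', '[-55  12   0]', '[-52   8  -2]', '[-53   3   1]']
```

The depth puts the fingertips at z≈76 mm while the reported TCP is 43 mm, so the tool sits about 30 mm higher than reported and the fingers closed above the bar. I'll lower it step by step under contact watch and look again.

```bash
python3 - <<'E'
from rob import *
print(servo_line(w(-.066,0,.012),rate=.06,contact_N=4)); st()
c=capture("side"); np.savez("s5.npz",**c); W=cloud(c)
cv2.imwrite("pics/s5.png",cv2.resize(c["image"][185:265,290:390],None,fx=7,fy=7,interpolation=cv2.INTER_CUBIC))
for v in range(226,252,2):
    print(v,[str((np.r_[toj(W[v,u]),W[v,u,2]]*1000).astype(int)) for u in range(328,344,2)])
E
```

```text
False
t 6.73 jig [-0.0661 -0.0001] z 0.0117 F jig [-0.1 -0.1  0.2] gap 0.0599
226 ['[-150  -12  151]', '[-148  -15  149]', '[-156  -24  161]', '[-152  -26  159]', '[-151  -30  160]', '[-147  -33  157]', '[-138  -33  148]', '[-120  -30  128]']
228 ['[-142   -9  135]', '[-142  -13  136]', '[-151  -22  150]', '[-150  -25  150]', '[-150  -30  152]', '[-148  -33  152]', '[-140  -34  144]', '[-71  -8  61]']
230 ['[-146  -10  133]', '[-144  -14  132]', '[-144  -18  135]', '[-146  -23  139]', '[-145  -28  141]', '[-145  -32  142]', '[-139  -34  137]', '[-27   9   0]']
232 ['[-145  -10  125]', '[-144  -14  126]', '[-145  -19  130]', '[-146  -24  133]', '[-145  -28  135]', '[-146  -33  138]', '[-137  -33  129]', '[-33   7   0]']
234 ['[-54  33   2]', '[-99   6  63]', '[-103    0   70]', '[-144  -23  124]', '[-143  -27  126]', '[-144  -32  129]', '[-41   8   0]', '[-38   4   0]']
236 ['[-57  31  -1]', '[-105    4   64]', '[-105    0   66]', '[-104   -4   66]', '[-102   -8   67]', '[-98 -11  63]', '[-47   6   1]', '[-48   0   4]']
238 ['[-63  29   0]', '[-101    6   51]', '[-103    0   56]', '[-
[... 257 characters left out ...]
  22   3]', '[-73  19   1]', '[-70  15   0]', '[-69  11   0]', '[-102   -9   47]', '[-100  -12   46]', '[-63  -1   0]', '[-61  -5   0]']
244 ['[-80  20   1]', '[-75  18  -3]', '[-81  10   6]', '[-75   8   1]', '[-73   4   0]', '[-70   0   0]', '[-69  -3   0]', '[-67  -8   1]']
246 ['[-84  19  -1]', '[-83  14   0]', '[-81  10   0]', '[-81   5   3]', '[-74   3  -4]', '[-74  -1  -1]', '[-75  -6   1]', '[-71  -9   0]']
248 ['[-92  15   1]', '[-88  12   0]', '[-84   9  -2]', '[-87   2   3]', '[-82   0  -1]', '[-83  -5   3]', '[-80  -8   1]', '[-78 -12   1]']
250 ['[-94  14  -1]', '[-95   8   2]', '[-92   5   0]', '[-90   1   0]', '[-87  -2   0]', '[-85  -6   0]', '[-85 -11   1]', '[-82 -15   0]']
```

View pics/s5.png

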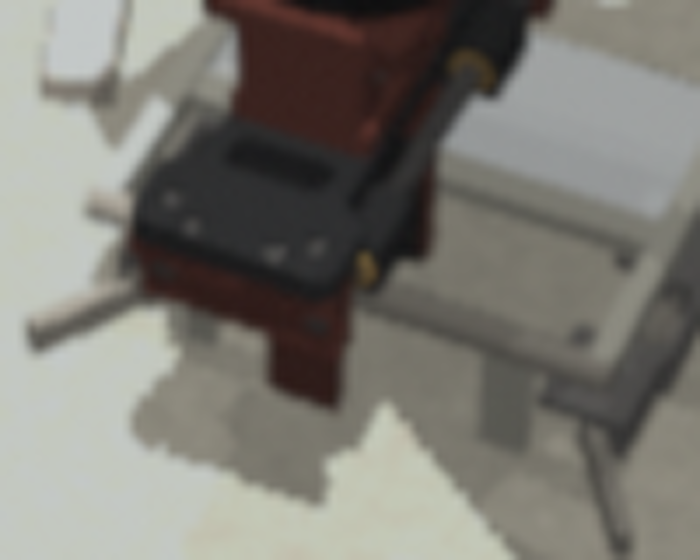

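```bash
sed -i 's/^def w.*/ZO=-.031  # tips measured 31 mm above reported TCP\ndef w(x,y,z): p=O+ex*x+ey*y; return [float(p[0]),float(p[1]),float(z)+ZO]/' rob.py
python3 - <<'E'
from rob import *
move_gripper(0.0); st()
E
```

```text
t 7.6 jig [-0.0669 -0.    ] z 0.012 F jig [-6.1  1.2  0.6] gap 0.011
```

```bash
python3 - <<'E'
from rob import *
import sys
for th in list(np.arange(.15,1.86,.17)):
    x,z=bar(th); servo_line(w(x-.0015,0,z-.017),rate=.09)
    f=current_force(); print(round(th,2),np.round([np.dot(f[:2],ex),np.dot(f[:2],ey),f[2]],1),round(current_finger_gap(),4))
    if np.linalg.norm(f)>45: print("HIGH");break
st()
c=capture("side"); cv2.imwrite("pics/s6.png",c["image"][60:330,200:520])
E
```

```text
0.15 [ 3.5  0.1 -3.2] 0.0112
0.32 [ 2.5  0.6 -4.2] 0.0109
0.49 [-2.   1.6 -1.4] 0.011
0.66 [-7.6  1.6  2. ] 0.0113
0.83 [-11.5   1.    9.4] 0.011
1.0 [-15.2  -1.3  16.7] 0.0112
1.17 [-10.2  -2.6  19.7] 0.0112
1.34 [-5.9 -2.3 15.3] 0.0111
1.51 [-2.1 -1.2 10.3] 0.011
1.68 [ 0.6 -0.5  6.2] 0.0114
1.85 [-0.5  2.6  3.1] 0.0113
t 12.06 jig [0.1065 0.0006] z 0.1428 F jig [-0.5  2.6  3.1] gap 0.0113
```

View pics/s6.png

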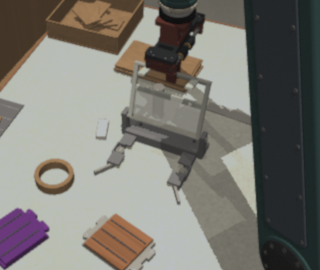

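```bash
python3 - <<'E'
from rob import *
move_gripper(.07)
x=toj(current_position())[0]
servo_line(w(x+.004,0,.26),rate=.2); st()
sleep(.3)
move_ptp(w(-.241,-.17,.12),q(0)); st()
c=capture("side"); s=capture("top"); np.savez("s7.npz",**c);np.savez("t7.npz",**s)
cv2.imwrite("pics/s7.png",np.hstack([c["image"][100:400,150:500],s["image"][130:430,130:480]]))
for k in(c,s):
    try:
        X,r=plate_pose(k,[.467,.083]);print(len(X),np.round(r,4))
    except Exception as e: print(e)
E
```

```text
t 13.71 jig [ 0.1098 -0.0004] z 0.2284 F jig [ 0.3  0.4 -0.9] gap 0.0701
t 15.54 jig [-0.2408 -0.1682] z 0.0895 F jig [ 0.3 -0.2  0.3] gap 0.0704
1975 [4.671000e-01 8.550000e-02 9.979710e+01 1.035996e+02 7.209940e+01]
1825 [4.670000e-01 8.100000e-02 9.991500e+01 1.034402e+02 7.203230e+01]
```

View pics/s7.png

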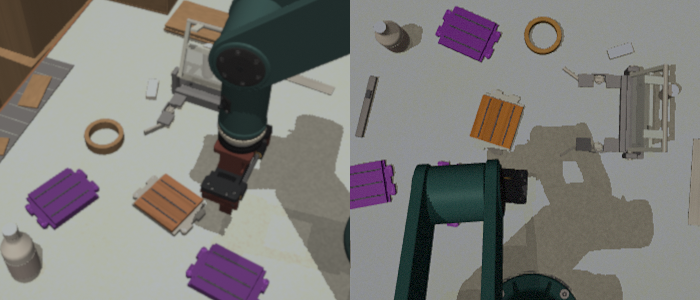

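```bash
python3 - <<'E'
from rob import *
move_gripper(.024)
print(servo_line(w(-.241,-.16,.006),rate=.15,contact_N=5)); st()
print(servo_line(w(-.241,-.083,.006),rate=.07)); st()
s=capture("top"); c=capture("side"); np.savez("s8.npz",**c);np.savez("t8.npz",**s)
cv2.imwrite("pics/s8.png",np.hstack([c["image"][100:400,150:500],s["image"][130:430,130:480]]))
for k in(c,s):
    X,r=plate_pose(k,[.48,.083]);print(len(X),np.round(r,4))
E
```

```text
False
t 17.42 jig [-0.241  -0.1599] z -0.0247 F jig [ 0.1 -0.4  0.6] gap 0.0239
False
t 18.67 jig [-0.241  -0.0827] z -0.025 F jig [ 1.1 -1.7  0.4] gap 0.024
1473 [5.027000e-01 8.930000e-02 1.001055e+02 1.027991e+02 7.644490e+01]
1139 [5.15700e-01 8.20000e-02 1.00486e+02 7.69385e+01 7.73831e+01]
```

View pics/s8.png

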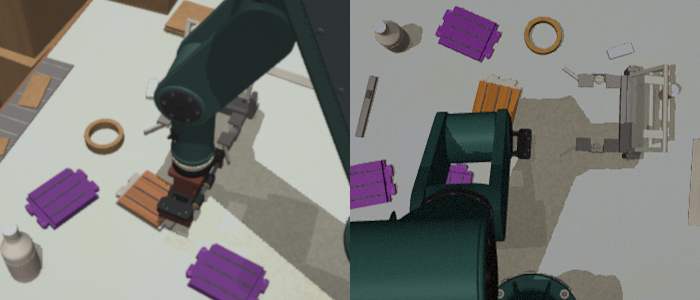

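```bash
python3 - <<'E'
from rob import *
servo_line(w(-.241,-.11,.006),rate=.15)
servo_line(w(-.241,-.12,.10),rate=.25)
move_gripper(.076)
move_ptp(w(-.355,-.0,.10),q(90)); st()
s=capture("top"); c=capture("side"); np.savez("s9.npz",**c);np.savez("t9.npz",**s)
cv2.imwrite("pics/s9.png",np.hstack([c["image"][100:400,150:500],s["image"][130:430,130:480]]))
for k in(c,s):
    X,r=plate_pose(k,[.50,.085]);print(len(X),np.round(r,4),toj(r[:2]))
E
```

```text
t 21.81 jig [-0.3547 -0.0006] z 0.0688 F jig [0.6 0.5 0.3] gap 0.0762
366 [4.99300e-01 8.99000e-02 9.95636e+01 9.60252e+01 7.68167e+01] [-0.24819407 -0.00026803]
1815 [5.028000e-01 8.530000e-02 1.001274e+02 1.033496e+02 7.665190e+01] [-0.24379899  0.00351665]
```

View pics/s9.png

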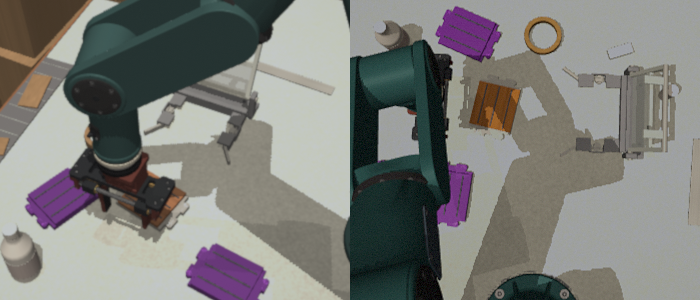

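```bash
python3 - <<'E'
from rob import *
print(servo_line(w(-.355,0,.006),rate=.15,contact_N=5)); st()
print(servo_line(w(-.20,0,.006),rate=.07,contact_N=25)); st()
s=capture("top"); c=capture("side"); np.savez("s10.npz",**c);np.savez("t10.npz",**s)
cv2.imwrite("pics/s10.png",np.hstack([c["image"][100:400,150:500],s["image"][130:430,130:480]]))
for k in(c,s):
    X,r=plate_pose(k,w(-.14,0,0)[:2]);print(len(X),np.round(r,4),toj(r[:2]))
E
```

```text
False
t 22.68 jig [-0.3551  0.0005] z -0.0245 F jig [-0.3 -0.4  0.4] gap 0.0761
False
t 25.05 jig [-0.2001 -0.    ] z -0.025 F jig [-0.9 -0.6 -0.5] gap 0.0759
380 [4.96800e-01 4.10000e-03 9.05746e+01 7.06857e+01 2.79491e+01] [-0.16236778  0.00155393]
1034 [5.088000e-01 6.200000e-03 1.561571e+02 1.033924e+02 8.721150e+01] [-0.16512773  0.01341985]
```

View pics/s10.png

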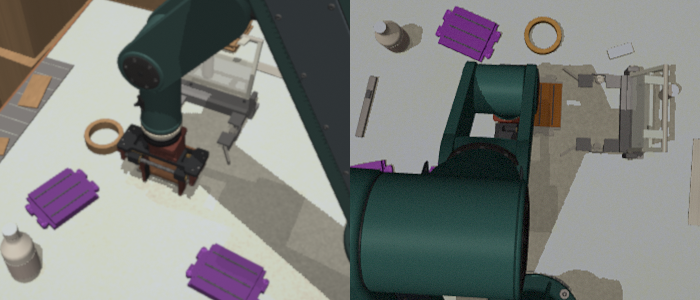

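```bash
python3 - <<'E'
from rob import *
s=dict(np.load("t10.npz"))
X,r=plate_pose(s,w(-.14,0,0)[:2])
J=np.c_[(X[:,:2]-O)@ex,(X[:,:2]-O)@ey]
print(J[:,0].max())
for a in(-.13,-.12,-.11,-.10):
    k=J[abs(J[:,0]-a)<.005]; print(a,np.percentile(k[:,1],[0,2,98,100]))
# right edge slope
for b in(-.03,-.01,.01,.03,.05):
    k=J[abs(J[:,1]-b)<.005]; print(b,k[:,0].max())
# jig walls / lips pixel y in same picture
W=cloud(s).reshape(-1,3); Q=np.c_[(W[:,:2]-O)@ex,(W[:,:2]-O)@ey,W[:,2]]
for sg in(1,-1):
    k=Q[(Q[:,2]>.009)&(Q[:,2]<.03)&(Q[:,0]>-.045)&(Q[:,0]<.045)&(Q[:,1]*sg>.04)&(Q[:,1]*sg<.12)]
    print(sg,len(k),np.percentile(k[:,1],[2,10,50,90,98]))
E
```

```text
-0.08696575786047937
-0.13 [-0.03628727 -0.03474126  0.06238974  0.06395466]
-0.12 [-0.03819693 -0.03644956  0.06261372  0.06438536]
-0.11 [-0.03775293 -0.03734013  0.06452315  0.06492353]
-0.1 [-0.03719812 -0.03549171  0.06288893  0.06524633]
-0.03 -0.08696575786047937
-0.01 -0.08768418661843036
0.01 -0.08850767606960327
0.03 -0.08707647764549785
0.05 -0.08790174017855162
1 428 [0.06123574 0.06386054 0.07810589 0.08979361 0.09369687]
-1 426 [-0.09088915 -0.08759734 -0.07645476 -0.06224681 -0.05927512]
```

```bash
cat > py.py <<'E'
from rob import *
def ply(px):
    s=capture("top")
    X,r=plate_pose(s,w(px+.02,0,0)[:2])
    J=np.c_[(X[:,:2]-O)@ex,(X[:,:2]-O)@ey]
    fx=np.percentile(J[:,0],99.5)
    k=J[(J[:,0]<fx-.006)&(J[:,0]>fx-.035)]
    bs=np.arange(-.03,.031,.015); m=[J[abs(J[:,1]-b)<.005][:,0].max() for b in bs]
    print("plate x",round(fx-.05,4),"y",np.percentile(k[:,1],[2,98]).mean().round(4),"edges",np.percentile(k[:,1],[2,98]).round(4),"front slope",np.polyfit(bs,m,1)[0].round(3)); return s
E
python3 - <<'E'
from py import *
print(servo_line(w(-.157,-.012,.006),rate=.06,contact_N=20)); st()
s=ply(-.1)
cv2.imwrite("pics/t11.png",cv2.resize(s["image"][180:310,260:430],None,fx=4,fy=4))
E
```

```text
False
t 26.04 jig [-0.1568 -0.0121] z -0.025 F jig [-0.2 -0.5 -0.2] gap 0.0759
plate x -0.0925 y 0.0006 edges [-0.0489  0.0502] front slope 0.02
```

View pics/t11.png

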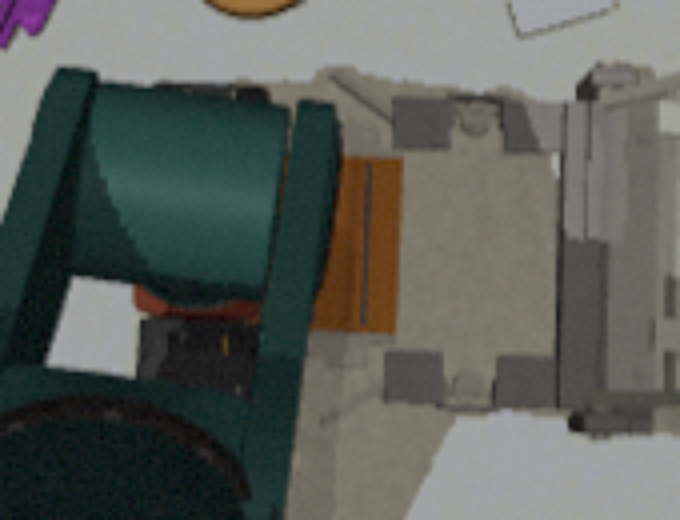

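```bash
python3 - <<'E'
from py import *
print(servo_line(w(-.085,-.012,.006),rate=.06,contact_N=20)); st()
ply(-.02)
print(servo_line(w(-.055,-.012,.006),rate=.04,contact_N=24)); st()
s=ply(0)
c=capture("side"); cv2.imwrite("pics/t12.png",np.hstack([cv2.resize(x,(400,400)) for x in (s["image"][180:310,300:430],c["image"][130:260,290:420])]))
E
```

```text
False
t 27.44 jig [-0.0852 -0.0128] z -0.025 F jig [-8.  -1.   2.3] gap 0.0761Traceback (most recent call last):
  File "<stdin>", line 3, in <module>
  File "py.py", line 8, in ply
    bs=np.arange(-.03,.031,.015); m=[J[abs(J[:,1]-b)<.005][:,0].max() for b in bs]
                                     ~~~~~~~~~~~~~~~~~~~~~~~~~~~~~~^^
    return umr_maximum(a, axis, None, out, keepdims, initial, where)
ValueError: zero-size array to reduction operation maximum which has no identity
```

```bash
python3 - <<'E'
from py import *
print(servo_line(w(-.055,-.012,.006),rate=.04,contact_N=24)); st()
s=capture("top")
c=capture("side"); cv2.imwrite("pics/t13.png",np.hstack([cv2.resize(x,(400,400)) for x in (s["image"][180:310,300:430],c["image"][130:260,290:420])]))
E
```

```text
True
t 28.12 jig [-0.0618 -0.0131] z -0.025 F jig [-5.9  0.   3.1] gap 0.0757
```

View pics/t13.png

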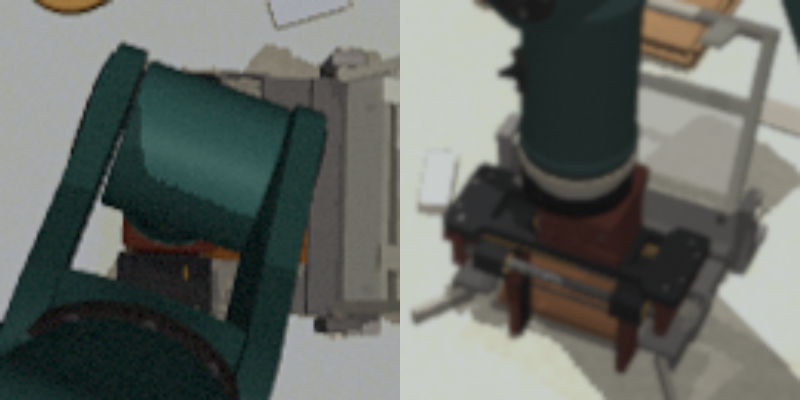

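```bash
python3 - <<'E'
from py import *
servo_line(w(-.10,-.012,.006),rate=.15); 
servo_line(w(-.13,-.012,.25),rate=.3); st()
move_ptp(w(-.19,.0,.28),q(0)); st()
for n in("top","side"):
    s=capture(n); np.savez(n+"14.npz",**s)
    X,r=plate_pose(s,w(0,0,0)[:2])
    J=np.c_[(X[:,:2]-O)@ex,(X[:,:2]-O)@ey]
    print(n,len(J),np.round(r,4),toj(r[:2]))
    print(np.percentile(J,[1,50,99],axis=0))
s=np.load("top14.npz");c=np.load("side14.npz")
cv2.imwrite("pics/t14.png",np.hstack([cv2.resize(x,(400,400)) for x in (s["image"][180:310,300:430],c["image"][130:260,290:420])]))
E
```

```text
t 29.59 jig [-0.1296 -0.013 ] z 0.2178 F jig [-0.2 -0.  -0.2] gap 0.0759
t 31.09 jig [-0.1898 -0.0004] z 0.2482 F jig [ 0.2 -0.4  0.9] gap 0.0758
top 1861 [  0.4875  -0.16   100.2021 103.0349  87.1463] [0.00200594 0.00058667]
[[-4.70995976e-02 -4.97964970e-02]
 [ 2.09356687e-03  4.15512356e-05]
 [ 5.14331699e-02  5.09393976e-02]]
side 1432 [  0.4872  -0.1557 103.0131 102.8557  87.0683] [-2.31573957e-03  5.48767569e-05]
[[-0.05236272 -0.05001613]
 [-0.00387373 -0.00135959]
 [ 0.04819892  0.0495215 ]]
```

View pics/t14.png

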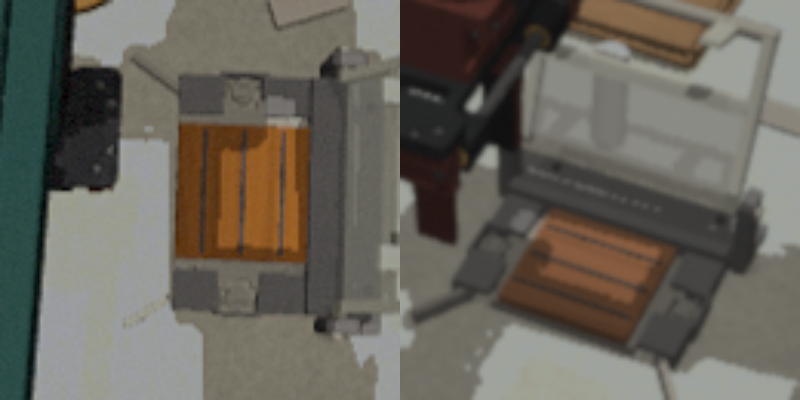

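The plate is home: the two cameras put it at x=+2.0 and −2.3 mm, y≤0.6 mm, and the clips sit in the notches in the top crop at about (240,95) and (238,295). Next I'll push the bar forward from behind to close the frame.

```bash
python3 - <<'E'
from rob import *
move_gripper(0.0)
servo_line(w(.158,0,.28),rate=.3)
servo_line(w(.158,0,.174),rate=.2,contact_N=6); st()
print(servo_line(w(.10,0,.18),rate=.09,contact_N=25)); st()
print(servo_line(w(.052,0,.18),rate=.09,contact_N=25)); st()
sleep(1.2)
c=capture("side"); cv2.imwrite("pics/s15.png",c["image"][60:330,200:520])
E
```

```text
t 34.38 jig [0.1578 0.0007] z 0.1438 F jig [0.3 0.3 0. ] gap 0.0004
False
t 35.17 jig [ 0.0999 -0.    ] z 0.1489 F jig [ 1.  -0.8 -0.5] gap 0.0003
False
t 35.86 jig [0.0517 0.0002] z 0.1491 F jig [-0.1  0.4 -0.6] gap 0.0004
```

View pics/s15.png

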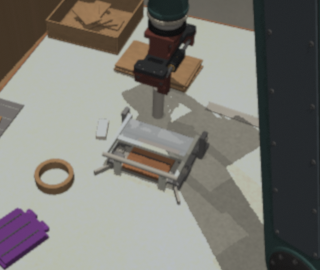

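```bash
python3 - <<'E'
from rob import *
servo_line(w(.09,0,.30),rate=.3)
move_ptp([.30,-.45,.25],q(0)); st()
T0=dict(np.load("top0.npz"))
for n in("top","side"):
    s=capture(n); W=cloud(s).reshape(-1,3); Q=np.c_[(W[:,:2]-O)@ex,(W[:,:2]-O)@ey,W[:,2]]
    b=Q[(Q[:,2]>.045)&(Q[:,2]<.085)&(abs(Q[:,1])<.075)&(Q[:,0]<-.045)&(Q[:,0]>-.09)]
    print(n,"bar",np.median(b,axis=0),np.percentile(b[:,2],95))
    X,r=plate_pose(s,w(0,0,0)[:2]); print("plate",len(X),np.round(r,4),toj(r[:2]))
    np.savez(n+"16.npz",**s)
    for qn in("tape_roll","glue_stick","eraser","knife","card_stack","glue_bottle","ruler"):
        print(qn,[np.round(d["xy"]).tolist() for d in spot_in(n,qn)[:1]],end=" ")
    print()
s=np.load("top16.npz");c=np.load("side16.npz")
cv2.imwrite("pics/t16.png",np.hstack([cv2.resize(x,(400,400)) for x in (s["image"][180:310,300:430],c["image"][130:260,290:420])]))
d=cv2.absdiff(s["image"],T0["image"]); cv2.imwrite("pics/t16b.png",s["image"])
W0=cloud(dict(np.load("top0.npz")));W0s=cloud(dict(np.load("side0.npz")))
for k,nm in((dict(np.load("top0.npz")),"top0"),(dict(np.load("side0.npz")),"side0")):
    W=cloud(k).reshape(-1,3); Q=np.c_[(W[:,:2]-O)@ex,(W[:,:2]-O)@ey,W[:,2]]
    b=Q[(Q[:,2]>.045)&(Q[:,2]<.085)&(abs(Q[:,1])<.075)&(Q[:,0]<-.045)&(Q[:,0]>-.09)]
    print(nm,"bar at start",np.median(b,axis=0),np.percentile(b[:,2],95))
E
```

```text
t 38.73 jig [ 0.3    -0.1714] z 0.2494 F jig [-0.   0.7  0.5] gap 0.0007
top bar [-0.06472462 -0.00147462  0.06578755] 0.06994891130930997
plate 706 [  0.4892  -0.1287  37.6367 102.0416  89.222 ] [-0.02934535  0.00070728]
tape_roll [[320.0, 152.0]] glue_stick [] eraser [[398.0, 178.0]] knife [[145.0, 233.0]] card_stack [[515.0, 195.0]] glue_bottle [[172.0, 166.0]] ruler [[478.0, 308.0]] 
side bar [-0.06810279 -0.00347982  0.06372161] 0.06802658970191236
plate 688 [  0.4878  -0.1393  68.6734 102.3829  87.4681] [-0.01869601 -0.00015305]
tape_roll [[250.0, 227.0]] glue_stick [[360.0, 162.0]] eraser [[303.0, 188.0]] knife [[233.0, 430.0]] card_stack [[360.0, 124.0]] glue_bottle [[169.0, 358.0]] ruler [[432.0, 174.0]] 
top0 bar at start [-0.06471255 -0.00114473  0.06544979] 0.07060483552986582
side0 bar at start [-0.06835765 -0.00373455  0.06380342] 0.0685939974239605
```

View pics/t16.png

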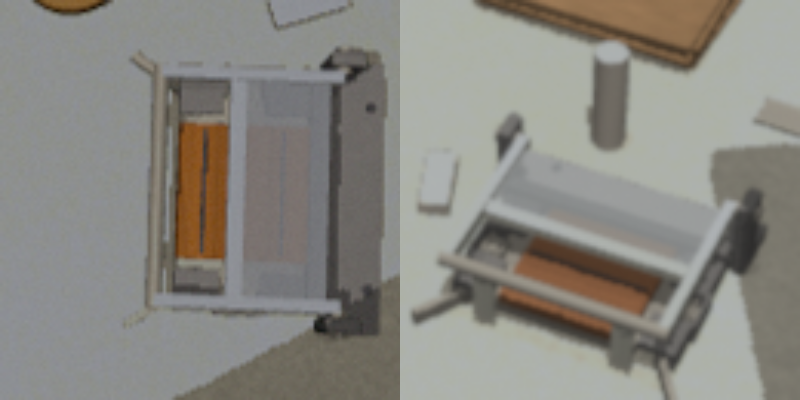

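View pics/t16b.png

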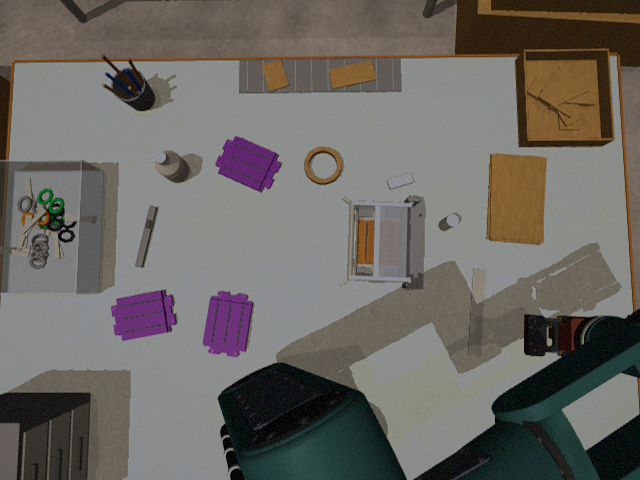

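The bar is back at its starting position and height to within about 0.3 mm, so the frame is shut (top view, bar at column ~351). The plate lies square under it at (366,242), and the bystanders are where they were. The arm is clear, so I'm handing in.

```bash
python3 - <<'E'
from bench import *
print(current_clock()); close_job()
E
```

```text
39.5333
the job is handed in; nothing more can be done
```

The jig is ready and the job is handed in at 39.5 s. The plate is fully home in the jig and the frame is shut over it.

**What I did:**
- I pinched the bar and swung the frame up to about 1.85 rad, then let go, and it stayed open by itself.
- I nudged the plate from its side, then pushed it from behind with two open fingers through the flares and past both clips. It stopped against the back stop at 24 N.
- I pushed the bar forward from behind, and the frame sank shut.

**Last checks:**
- **Plate:** before shutting, the two cameras put it at x = +2.0 mm and −2.3 mm, which is their usual few-millimetre disagreement. It was within 0.6 mm in y and square within about 0.1°, with the clips in the notches. With the frame down, only part of the plate shows; it still looks centred and in place.
- **Frame:** the bar's height is within 0.4 mm of its starting height in both cameras.
- **Bystanders:** they look unmoved in the top picture. The network's tape roll point was off (row 152), but in the picture the roll sits where it started. It also missed the glue stick in the top view, though both are visible there.

**What went wrong:**
- The fingertips turned out to be about 31 mm higher than the reported TCP, so the first grip closed on air above the bar. I measured the offset from the depth picture and corrected for it.
- The side nudge only turned the plate about 5° of the 15° needed. The rear push squared the rest.

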